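Nest the two tool trays in their stand

ROBOT

A 7-joint arm with a two-finger parallel gripper is mounted at the origin on the work surface. World frame = base frame: x ahead of the robot, y to its left, z up, the work surface at z = 0. Lengths are in m, angles in rad, forces in N, time in s.
With the tool pointing down it reaches from about 0.425 to 0.925 m from the base axis. Payload 6.8 kg.
Tool frame: the origin (TCP) lies on the front face of the gripper's body, between the roots of the fingers; the fingertips stand 73 mm ahead of it and the grasp point (between the pads) lies 54 mm ahead of it (env.nose_length is the distance from the TCP to the fingertips, in m); z points along the fingers, y is the line along which they close (so a half turn about z gives the same grasp; the last joint's range is limited). The gripper opens to 85 mm and grips with 20 to 120 N. Pads are 22 mm wide; open, the fingers measure 114 mm over their backs; the gripper's body (76 mm by 85 mm) begins 54 mm behind the grasp point. The pads swing forward as they close: fully open they stand 13 mm farther back than shut.
Start: joints at [-1.227, 0.477, 0.022, 1.555, -0.011, 1.109, -0.083], TCP at [0.295, 0.607, 0.304] pointing down, gripper open.
Joint ranges: [-2.96, 2.96], [-0.34, 2.1], [-1.41, 1.46], [0.24, 2.44], [-1.37, 4.51], [0.17, 1.92], [-2.96, 2.96]. Speed limits (rad/s): [2.39, 2.39, 3.14, 3.14, 3.14, 3.14, 3.14].

INTERFACE

Orientations are given as a unit quaternion [w, x, y, z].
In Python, from cell import env, kin, camera, calibration, job gives the robot as it stands. The module is installed in compiled form; this text tells all that it offers. Calls block until the motion is done:
- env.reach(position, orientation): joint-space move of the TCP to a pose.
- env.movel(position, velocity=0.15, rot=None, stop_force=None): straight line of the TCP; rot=None keeps the orientation; velocity is the mean speed in m/s. With stop_force (N) it stops when the force on the tool has changed by that much, and returns True; else False.
- env.goto_joints(angles): joint-space move.
- env.grip(opening, f_grip=None): finger opening in m; f_grip is the grip in N (None keeps the last); returns when the fingers have stopped.
- env.dwell(seconds).
- kin.inverse_kinematics(position, orientation): joint angles nearest the present ones, or None.
- env.get_state(): the state.
- camera(name): name is "scene" or "top"; returns (picture, depth): 480x640x3 uint8, blue, green, red; 480x640 float32, m along the optical axis (not along the pixel's ray), 0 where there is no reading.
- calibration(name): a dict with "fx", "fy", "cx", "cy" (pixels), "rvec" (rotation vector, rad) and "tvec" (3), from world to camera coordinates, as OpenCV has them. Camera axes: x right, y down, z forward; pixel columns grow to the right and rows downward; lengths in m; the calibration is good to about 2 mm. A picture is of the moment at which its call begins. calibration takes no time and is no camera call.
A pose or a line that the arm cannot do raises env.PlanningError and nothing moves.
- job.job_done(): hands the job in; it is judged then, once.
The state is a dict: "time": time; "qpos": joint angles; "joint_velocities": joint speeds; "joint_torque": joint torques, N m; "tcp_pos": TCP position; "orientation": TCP orientation; "force": force on the tool from outside, world axes, zero at the start; "torque": the same for the moment, N m; "opening": finger opening in m; "gripper_force": force on a finger pad.
Only numpy, scipy, OpenCV 4.12 (cv2) and the standard library are available. Lean on these libraries where they do the work, as an engineer would, in place of code of your own. Each camera call takes 0.05 s, during which the arm holds its last target. There are 200 camera calls.

TASK

Put the two empty grey tool trays away in the plywood stand: first set the deep tray into the stand's pocket, turned so that its outline matches, then nest the shallow tray in the mouth of the deep one the same way round. Both must sit fully home, flat on their shoulders and let go; keep hold of each until it is in its place rather than dropping it, and leave the books, the ink can and the ink roller where they are.

Things in the scene. Friction and masses are not known exactly. Their poses are not given: they have to be found in the camera images.
- tray_stand: plywood stand fixed to the table, 178 x 90 mm, 24 high, with a flat-iron-shaped pocket, 18 deep, open at the top: same outline as a tray's mouth. Origin: on the table under the middle of the pocket's outline; x to the pocket's tapered end (nose), z up. A seated tray's shoulder rests on the stand's top, its origin 8 above this one, its nose over the stand's nose.
- stand_nose (a point): point on the stand's top face, 75 mm along x from its origin and 24 up, where the tip of a seated tray's nose lies. The pocket is the trays' 150 x 62 outline moved inward by 4; the stand's outside is that outline grown by 14.
- deep_tray: deeper of two loose grey plastic open trays, empty, upright, about 220 g, 62 mm high. From above a flat iron, 150 x 62: square heel at -x, straight sides 62 apart from x = -63 to 35, nose tapering to a blunt tip at +x. Origin: under its foot, mid outline (centre of mass within 8); x to the nose, z up. The nested shallow tray's origin is 46 above this one.
- deep_nose (a point): middle of the deep tray's nose tip at the rim, 75 mm along x and 62 up from its origin. Both trays: outside vertical above the shoulder, a ledge 16 above the underside; walls 4 thick at the rim, 9 at the shoulder. Grip across the straight sides (62 wide), above the shoulder, which comes to rest on the rim below.
- shallow_tray: shallower tray, 44 mm high, about 170 g, otherwise like the deep one: same outline, origin and axes. Each tray's foot below the shoulder is 16 high, the same outline 6 inside the upper part at the shoulder and 10.5 inside at the bottom; it drops into the pocket or the other tray's mouth with 2 of play all round until the shoulder rests on the rim.
- shallow_nose (a point): middle of the shallow tray's nose tip at the rim, 75 mm along x and 44 up from its origin
- books: bystander: pile of three books, about 120 x 170 and 45 high, loose, beyond the stand on one side; origin under its middle
- ink_can: bystander: closed metal ink can, 76 across and 75 high, loose, beyond the stand on the other side; origin under its middle
- brayer: bystander: ink roller, loose, lying beyond the stand; rubber roller 100 long and 38 thick, wooden handle; about 155 long; origin on the table under the roller's middle, handle towards its -x

How it is judged:
By the outcome, as a careful person would: the job done as asked, in the order asked, and still so for the second after the job is handed in, with the robot touching nothing.
It also fails if it takes over 66 s, if anything falls off the work surface, if the arm or the gripper's body presses on something with over 40 N, if the wrist force passes 120 N, or if a joint passes its speed limit or range.

## Working session

There is one attempt and no reset: what is moved stays moved. The work goes in short steps, each a Python script; the robot and the scene stay as the last script left them, time stands still between calls to the robot, and variables do not carry over. Pictures are saved under pics/ and viewed, at most 10 in all, crops included, and the job is handed in when it is done.

```bash
mkdir -p pics
python3 - <<'E'
from cell import env,camera,calibration
import cv2,numpy as np
for n in("top","scene"):
    p,d=camera(n); cv2.imwrite(f"pics/{n}0.png",p); np.save(f"pics/{n}0.npy",d); c=calibration(n)
    R=cv2.Rodrigues(np.array(c["rvec"],float))[0]; print(n,c["fx"],c["cx"],c["cy"],-R.T@np.array(c["tvec"]).ravel(),R.round(2).tolist(),(d==0).mean())
E
```

```text
top 520.2222569956048 322.63842655904966 239.31250747647647 [0.51536589 0.01381888 1.35061609] [[-0.03, -1.0, -0.02], [-1.0, 0.03, -0.07], [0.07, 0.02, -1.0]] 0.003994140625
scene 561.9974639185763 321.0155448628597 232.18880798072354 [1.15889514 0.44604478 1.07542105] [[-0.57, 0.82, -0.01], [0.68, 0.47, -0.56], [-0.46, -0.33, -0.83]] 0.004130859375
```

View pics/top0.png

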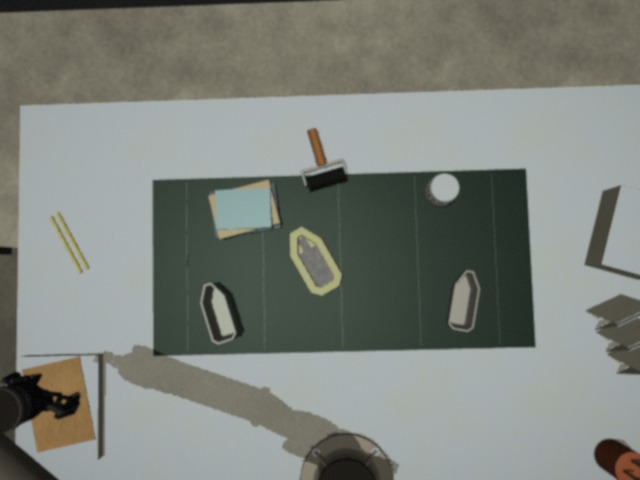

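View pics/scene0.png

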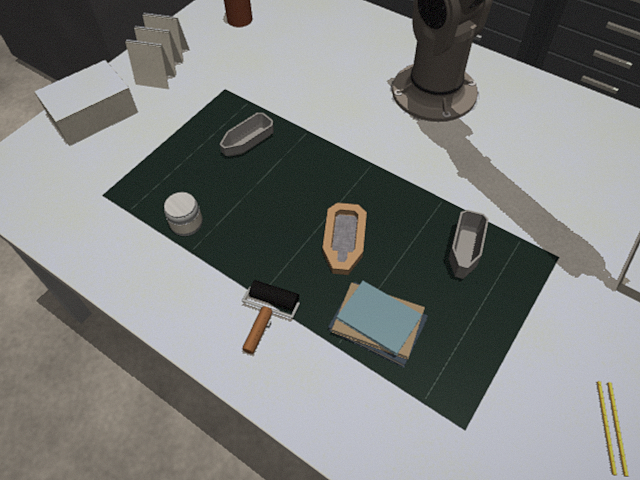

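The top view shows the stand at about (315,262), its nose up-left, and a tray on each side at (218,313) and (464,300). The books, can and roller lie beyond the stand. Next I measure heights and outlines.

```bash
cat > h.py <<'E'
from cell import env,kin,camera,calibration,job
import cv2,numpy as np
from scipy.spatial.transform import Rotation as Ro
def cal(n):
    c=calibration(n); R=cv2.Rodrigues(np.array(c["rvec"],float))[0]
    return c,R,np.array(c["tvec"],float).ravel()
def cloud(n,d):
    c,R,t=cal(n); v,u=np.mgrid[:480,:640]
    P=np.dstack([(u-c["cx"])/c["fx"]*d,(v-c["cy"])/c["fy"]*d,d])
    return (P-t)@R
def rays(n,uv,z):
    c,R,t=cal(n); uv=np.atleast_2d(uv).astype(float)
    D=np.c_[(uv[:,0]-c["cx"])/c["fx"],(uv[:,1]-c["cy"])/c["fy"],np.ones(len(uv))]@R
    o=-R.T@t; return (o+D*((z-o[2])/D[:,2])[:,None])[:,:2]
def rect(xy):
    """minAreaRect + nose sense: (centre, yaw of nose, length, width)"""
    hull=cv2.convexHull((xy*1000).astype(np.float32)); (cx,cy),(w,h),a=cv2.minAreaRect(hull)
    if w<h: w,h,a=h,w,a+90
    a=np.radians(a); m=cv2.moments(hull); c=np.array([cx,cy])
    g=np.array([m["m10"],m["m01"]])/m["m00"]
    if (g-c)@[np.cos(a),np.sin(a)]>0: a+=np.pi   # area centroid lies to the heel
    return c/1000,(a+np.pi)%(2*np.pi)-np.pi,w,h
def outline(n,p,d,box,z,tol=.010):
    u0,v0,u1,v1=box; Z=cloud(n,d)[...,2]
    m=np.zeros((480,640),np.uint8); m[v0:v1,u0:u1]=(abs(Z-z)<tol)[v0:v1,u0:u1]
    cs=cv2.findContours(m,cv2.RETR_EXTERNAL,cv2.CHAIN_APPROX_NONE)[0]; c=max(cs,key=lambda c:cv2.contourArea(cv2.convexHull(c)))
    return m,rays(n,c[:,0],z)
E
python3 - <<'E'
from h import *
boxes={"top":{"L":(190,270,255,355),"R":(435,258,495,345),"S":(280,218,350,305)},"scene":{"L":(440,200,500,285),"R":(210,105,285,165),"S":(315,195,375,280)}}
for n in boxes:
    p=cv2.imread(f"pics/{n}0.png"); d=np.load(f"pics/{n}0.npy"); Z=cloud(n,d)[...,2]
    for k,b in boxes[n].items():
        z=Z[b[1]:b[3],b[0]:b[2]]; print(n,k,np.percentile(z,[2,50,90,95,98,99.5]).round(4))
        for zz in ([.024] if k=="S" else [.062,.044]):
            try:
                m,xy=outline(n,p,d,b,zz,.008 if k=="S" else .009); r=rect(xy); print("  z",zz,r[0].round(4),np.degrees(r[1]).round(1),np.round(r[2:],1))
            except Exception as e: print(e)
t=cv2.imread("pics/top0.png"); 
c=np.hstack([cv2.resize(t[215:355,a:a+66],None,fx=4,fy=4,interpolation=cv2.INTER_CUBIC) for a in(187,283,433)]); cv2.imwrite("pics/c.png",c)
E
```

```text
top L [-0.005   0.0016  0.0417  0.0589  0.0628  0.0666]
  z 0.062 [0.432  0.3096] 16.7 [149.   64.3]
  z 0.044 [0.4275 0.3229] 20.5 [141.8  39.1]
top R [-0.0053  0.0012  0.0282  0.0408  0.0446  0.0497]
max() iterable argument is empty
  z 0.044 [ 0.4458 -0.3049] -12.1 [149.7  63.5]
top S [-0.0047  0.0024  0.0235  0.0254  0.0273  0.0304]
  z 0.024 [0.5563 0.0701] 28.5 [177.7  89.9]
scene L [-0.0037  0.0019  0.0507  0.0603  0.0629  0.0656]
  z 0.062 [0.4348 0.3134] 16.5 [156.8  62.3]
  z 0.044 [0.4064 0.306 ] 16.9 [107.4  52.3]
scene R [-0.0034  0.0022  0.0362  0.0425  0.0454  0.0482]
max() iterable argument is empty
  z 0.044 [ 0.4484 -0.3   ] -11.9 [155.5  72.1]
scene S [-0.0028  0.004   0.0246  0.0258  0.0272  1.0754]
  z 0.024 [0.5581 0.0731] 28.4 [183.6  90. ]
```

View pics/c.png

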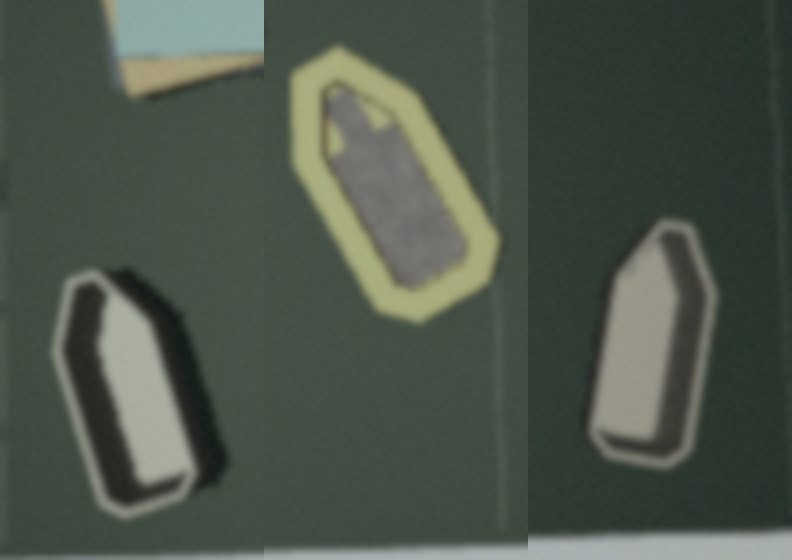

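The sizes and heights fit. The left tray has its rim at 62 mm, so it is the deep one, at (.432,.310), 16.7°. The right tray is the shallow one, at (.446,-.305), -12°. The stand is at (.556,.070), 28.5°, and every nose points away from the robot. I'll grasp the deep tray and hover it over the stand.

```bash
cat >> h.py <<'E'
def quat(yaw,flip):
    q=(Ro.from_euler('z',yaw+(np.pi if flip else 0))*Ro.from_euler('x',np.pi)).as_quat(); return [q[3],q[0],q[1],q[2]]
def st(tag):
    s=env.get_state(); print(tag,"t%.1f"%s["time"],np.round(s["tcp_pos"],4),"F",np.round(s["force"],1),"op %.4f gf %.1f"%(s["opening"],s["gripper_force"])); return s
S=np.array([.5563,.0701]); SY=np.radians(28.5)
E
python3 - <<'E'
from h import *
s=st("start"); q=s["orientation"]; print(q)
D=[.432,.3096]; y=np.radians(16.7)
for f in(0,1):
    for (p,a) in((D,y),(S,SY),([.4458,-.3049],np.radians(-12.1))):
        print(f,np.round(kin.inverse_kinematics([*p,.2],quat(a,f)),2))
E
```

```text
start t0.1 [0.2945 0.6069 0.303 ] F [-0.3 -0.1 -0.6] op 0.0857 gf 0.0
[-1.38919065e-04  2.23975670e-01  9.74594388e-01 -8.11688535e-04]
0 [-1.18  0.42  0.56  2.02 -0.31  0.78 -1.72]
0 [-0.7   0.47  0.6   1.96 -0.36  0.82 -0.97]
0 [-0.1   0.48  0.76  2.01 -0.45  0.82 -0.86]
1 [-0.69  0.37 -0.05  1.99  0.03  0.78  1.1 ]
1 [-0.3   0.41  0.08  1.93 -0.04  0.8   1.87]
1 [-0.21  0.55  0.93  2.02 -0.58  0.86  2.41]
```

Run:
```python
from h import *
D=[.432,.3096]; q=quat(np.radians(16.7),1)
env.reach([*D,.19],q); st("above")
print(env.movel([*D,.092],velocity=.12,stop_force=15)); st("down")
env.grip(.055,f_grip=40); s=st("grip")
env.movel([*D,.20],velocity=.15); st("lift")
env.reach([*S,.20],quat(SY,1)); st("hover")
env.movel([*S,.135],velocity=.15); st("low")
for n in("top","scene"):
    p,d=camera(n); cv2.imwrite(f"pics/{n}1.png",p); np.save(f"pics/{n}1.npy",d)
t=cv2.imread("pics/top1.png")[200:320,260:380]; s=cv2.imread("pics/scene1.png")[140:300,260:420]
cv2.imwrite("pics/d.png",np.hstack([cv2.resize(t,(400,400)),cv2.resize(s,(400,400))]))
```

```text
above t1.4 [0.432  0.3109 0.1904] F [1.2 0.4 0.1] op 0.0851 gf 0.0
False
down t2.4 [0.4323 0.31   0.0925] F [ 0.2  0.6 -0.2] op 0.0858 gf 0.0
grip t2.7 [0.4324 0.3101 0.0929] F [-1.8  0.6  6.9] op 0.0616 gf 44.3
lift t3.6 [0.4314 0.3091 0.1991] F [-0.6  0.7 -2.8] op 0.0617 gf 43.8
hover t4.6 [0.5557 0.0718 0.1995] F [-0.2  1.  -2.4] op 0.0616 gf 43.8
low t5.2 [0.5564 0.0711 0.1353] F [-0.1 -0.3 -0.7] op 0.0615 gf 43.9
```

View pics/d.png

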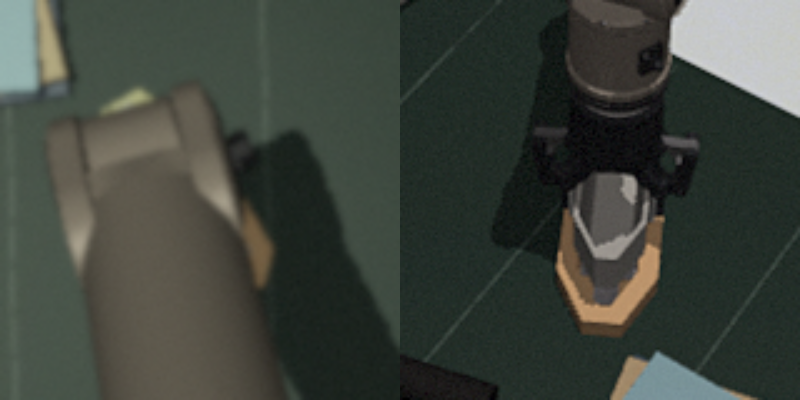

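The scene crop shows the tray held level over the stand, nose to nose, with the rim tip near crop (610,255) and the stand tip near (610,322). I'll check the offset numerically in this one view.

Run:
```python
from h import *
d=np.load("pics/scene1.npy"); P=cloud("scene",d); e=np.array([np.cos(SY),np.sin(SY)]); l=np.array([-e[1],e[0]])
tb=(315,195,375,280)
for k,z,tol in(("tray",.105,.006),("stand",.024,.007)):
    b=(310,200,380,285); m,xy=outline("scene",None,d,b,z,tol)
    Q=rays("scene",np.argwhere(m)[:,::-1],z)-S; a=Q@e; w=Q@l
    f=a>np.percentile(a,99.5)-.006
    print(k,"nose along",np.sort(a)[-6:].round(4),"lateral of tip %.4f"%w[f].mean())
    for lo in(-.02,.0,.02,.035,.05,.06):
        g=(a>lo)&(a<lo+.008)
        if g.sum()>3: print("   ",lo,"lat %.4f..%.4f mid %.4f"%(w[g].min(),w[g].max(),(w[g].min()+w[g].max())/2))
```

```text
tray nose along [0.0795 0.0797 0.08   0.0802 0.0806 0.082 ] lateral of tip 0.0030
    0.0 lat -0.0479..0.0506 mid 0.0014
    0.02 lat -0.0284..0.0391 mid 0.0054
    0.035 lat -0.0273..0.0323 mid 0.0025
    0.05 lat -0.0215..0.0266 mid 0.0026
    0.06 lat -0.0140..0.0213 mid 0.0036
stand nose along [0.1206 0.1211 0.1224 0.1226 0.1228 0.1242] lateral of tip 0.0373
    -0.02 lat -0.0422..0.0451 mid 0.0014
    0.0 lat -0.0421..0.0464 mid 0.0022
    0.02 lat -0.0422..0.0455 mid 0.0017
    0.035 lat -0.0427..0.0467 mid 0.0020
    0.05 lat -0.0368..0.0409 mid 0.0020
    0.06 lat -0.0310..0.0353 mid 0.0022
```

Lateral and axial agreement is within about 1 mm, so I'll lower it.

Run:
```python
from h import *
p=env.get_state()["tcp_pos"]
env.movel([*S,.122],velocity=.06); 
print(env.movel([*S,.097],velocity=.025,stop_force=12)); st("down")
for n in("top","scene"):
    p,d=camera(n); cv2.imwrite(f"pics/{n}2.png",p); np.save(f"pics/{n}2.npy",d)
Z=cloud("scene",d)[...,2]; m,xy=outline("scene",None,d,(310,195,380,285),.070,.008)
print("rim z at nose",np.percentile(Z[m>0],[50,80,90]))
```

```text
True
down t6.5 [0.5561 0.0701 0.101 ] F [-2.4  0.5  5. ] op 0.0618 gf 44.7
rim z at nose [0.06931306 0.07134181 0.07235257]
```

Contact came at z=.101, the expected seated height. I'll release, go to the shallow tray, and check the deep tray once the arm is clear.

Run:
```python
from h import *
env.grip(.080); st("open")
env.movel([*S,.20],velocity=.15)
H=np.array([.4458,-.3049]); q1=quat(np.radians(-12.1),1)
print(np.round(kin.inverse_kinematics([*H,.19],q1),2))
env.reach([*H,.19],q1); st("above")
for n in("top","scene"):
    p,d=camera(n); cv2.imwrite(f"pics/{n}3.png",p); np.save(f"pics/{n}3.npy",d)
    b={"top":(280,210,350,310),"scene":(310,190,380,285)}[n]
    m,xy=outline(n,p,d,b,.070,.009); r=rect(xy); print(n,r[0].round(4),np.degrees(r[1]).round(1),np.round(r[2:],1),"z",np.median(cloud(n,d)[m>0][:,2]))
    m,xy=outline(n,p,d,b,.024,.007); r=rect(xy); print(" stand",r[0].round(4),np.degrees(r[1]).round(1),np.round(r[2:],1))
    Z=cloud(n,d)
    # tilt: plane through rim points
    mm,_=outline(n,p,d,b,.070,.006); X=Z[mm>0]; A=np.c_[X[:,:2]-S,np.ones(len(X))]; print(" plane",np.linalg.lstsq(A,X[:,2],rcond=None)[0].round(4))
t=cv2.imread("pics/top3.png")[200:320,260:380]; s=cv2.imread("pics/scene3.png")[160:300,275:415]
cv2.imwrite("pics/e.png",np.hstack([cv2.resize(t,(400,400)),cv2.resize(s,(400,400))]))
```

```text
open t6.9 [0.5553 0.0699 0.1   ] F [ 0.7 -0.  -0.9] op 0.0802 gf 0.0
[ 0.29  0.41  0.24  1.99 -0.14  0.76  1.97]
above t9.2 [ 0.447  -0.3033  0.1899] F [ 0.7 -1.  -0.2] op 0.0800 gf 0.0
top [0.5557 0.07  ] 28.4 [149.8  61.8] z 0.06921812124496564
 stand [0.5563 0.0701] 28.5 [177.7  89.9]
 plane [ 0.0079 -0.0023  0.0697]
scene [0.5582 0.0734] 28.6 [157.1  62. ] z 0.06865596829292217
 stand [0.5603 0.0743] 28.4 [175.5  90. ]
 plane [-0.0016 -0.0006  0.0691]
```

View pics/e.png

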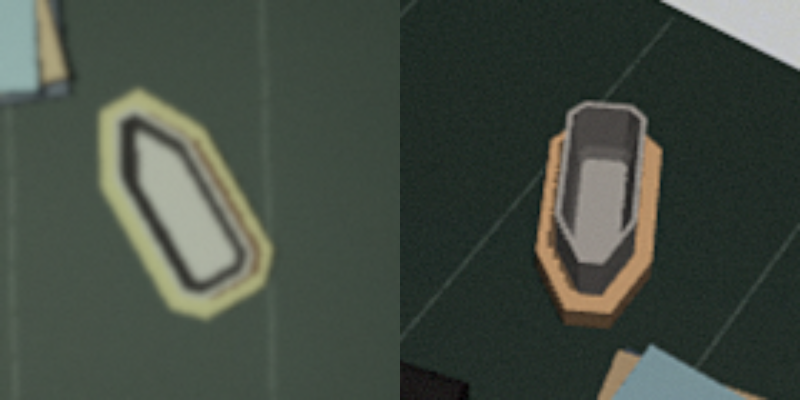

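The deep tray is seated flat: its rim is at 70 mm and it is centred, same way round as the stand. Now the shallow tray.

Run:
```python
from h import *
H=np.array([.4458,-.3049]); T=np.array([.5557,.0700])
print(env.movel([*H,.084],velocity=.12,stop_force=15)); st("down")
env.grip(.055,f_grip=40); st("grip")
env.movel([*H,.22],velocity=.15); st("lift")
env.reach([*T,.23],quat(SY,1)); st("hover")
env.movel([*T,.172],velocity=.12); s=st("low")
p,d=camera("scene"); cv2.imwrite("pics/scene4.png",p); np.save("pics/scene4.npy",d)
cv2.imwrite("pics/f.png",cv2.resize(p[120:300,250:430],(500,500)))
e=np.array([np.cos(SY),np.sin(SY)]); l=np.array([-e[1],e[0]])
for k,z in(("shallow",s["tcp_pos"][2]-.084+.044),("deep",.070)):
    m,xy=outline("scene",None,d,(310,170,380,265),z,.007); Q=rays("scene",np.argwhere(m)[:,::-1],z)-T; a=Q@e; w=Q@l
    print(k,np.sort(a)[-6:].round(4))
    for lo in(.015,.025,.035,.045,.055,.065):
        g=(a>lo)&(a<lo+.008)
        if g.sum()>3: print("   ",lo,"lat %.4f..%.4f mid %.4f"%(w[g].min(),w[g].max(),(w[g].min()+w[g].max())/2))
```

```text
False
down t10.3 [ 0.4462 -0.3052  0.0846] F [ 0.1 -0.  -0.7] op 0.0800 gf 0.0
grip t10.6 [ 0.4463 -0.3054  0.085 ] F [-1.5  0.6  6.9] op 0.0615 gf 44.4
lift t11.7 [ 0.4453 -0.3045  0.2191] F [-0.5 -0.7 -1.1] op 0.0611 gf 43.7
hover t13.1 [0.5558 0.0678 0.2299] F [ 0.1  0.5 -1.1] op 0.0615 gf 43.7
low t13.8 [0.5561 0.0696 0.1723] F [-0.5  0.2 -2.4] op 0.0613 gf 43.8
shallow [0.0775 0.0777 0.0787 0.0795 0.0797 0.0799]
    0.015 lat -0.0316..0.0373 mid 0.0029
    0.025 lat -0.0284..0.0321 mid 0.0018
    0.035 lat -0.0294..0.0308 mid 0.0007
    0.045 lat -0.0243..0.0274 mid 0.0015
    0.055 lat -0.0192..0.0219 mid 0.0014
    0.065 lat -0.0141..0.0166 mid 0.0013
deep [0.0779 0.0781 0.0783 0.079  0.0801 0.0808]
    0.015 lat -0.0292..0.0319 mid 0.0014
    0.025 lat -0.0284..0.0327 mid 0.0022
    0.035 lat -0.0275..0.0312 mid 0.0018
    0.045 lat -0.0243..0.0296 mid 0.0027
    0.055 lat -0.0190..0.0239 mid 0.0024
    0.065 lat -0.0135..0.0165 mid 0.0015
```

View pics/f.png

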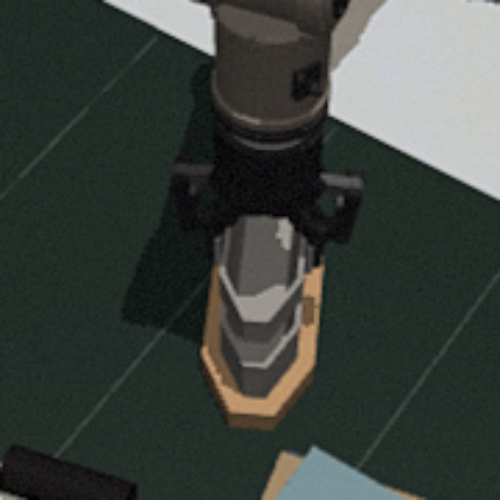

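The shallow tray's nose at crop (247,318) sits in line with the deep rim's tip at (247,362), within 1 mm both ways. I'll lower it, release, retreat and check.

Run:
```python
from h import *
T=np.array([.5557,.0702])
env.movel([*T,.160],velocity=.06)
print(env.movel([*T,.134],velocity=.025,stop_force=12)); s=st("down")
if abs(s["tcp_pos"][2]-.1388)<.003:
    env.grip(.080); st("open")
    env.movel([*T,.25],velocity=.15); env.reach([.40,-.25,.30],quat(0,1)); st("away")
    for n in("top","scene"):
        p,d=camera(n); cv2.imwrite(f"pics/{n}5.png",p); np.save(f"pics/{n}5.npy",d)
        b={"top":(280,210,350,310),"scene":(310,170,380,285)}[n]
        for z in(.098,.070,.024):
            try:
                m,xy=outline(n,p,d,b,z,.008); r=rect(xy); X=cloud(n,d)[m>0]; A=np.c_[X[:,:2]-S,np.ones(len(X))]
                print(n,z,r[0].round(4),np.degrees(r[1]).round(1),np.round(r[2:],1),"z",np.median(X[:,2]),"plane",np.linalg.lstsq(A,X[:,2],rcond=None)[0].round(4))
            except Exception as e: print(n,z,e)
    t=cv2.imread("pics/top5.png")[150:320,240:410]; s=cv2.imread("pics/scene5.png")[160:300,275:415]
    cv2.imwrite("pics/g.png",np.hstack([cv2.resize(t,(400,400)),cv2.resize(s,(400,400))]))
```

```text
True
down t14.9 [0.5556 0.0702 0.139 ] F [-2.3 -0.4  6.3] op 0.0613 gf 44.8
open t15.3 [0.5548 0.07   0.1381] F [-0.3 -0.1  1. ] op 0.0801 gf 0.0
away t17.5 [ 0.4011 -0.2487  0.2998] F [0.8 0.  0.2] op 0.0799 gf 0.0
top 0.098 [0.555  0.0701] 28.5 [149.8  61.9] z 0.096706888926018 plane [-0.0038 -0.0063  0.0966]
top 0.07 [0.5556 0.0709] 28.9 [138.6  47.8] z 0.06875752183629144 plane [-0.0018 -0.0083  0.0691]
top 0.024 [0.5563 0.0701] 28.5 [177.7  89.9] z 0.02371455176777932 plane [ 0.0003 -0.0012  0.0237]
scene 0.098 [0.5571 0.0733] 28.5 [156.2  62. ] z 0.09683760588394326 plane [-0.      0.0001  0.0964]
scene 0.07 [0.5339 0.0603] 28.8 [105.1  47.5] z 0.0698016683751454 plane [-0.0109  0.0126  0.0697]
scene 0.024 [0.561  0.0747] 28.4 [177.1  90. ] z 0.023981508038628346 plane [-0.0037 -0.0019  0.024 ]
```

View pics/g.png

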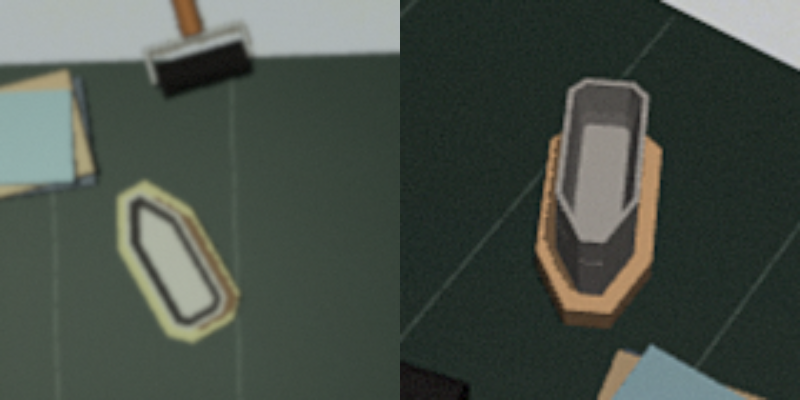

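The shallow tray is nested flat, its rim at about 97 mm (98 expected), in line with the stand. The books and roller have not moved, and the arm is clear.

```bash
python3 -c "
from cell import job
print(job.job_done())"
```

```text
the job is handed in; nothing more can be done
None
```

The deep tray is seated in the stand and the shallow tray is nested in it, both flat, nose to nose and released; I handed the job in after about 17.5 s of robot time.

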